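# Angle a batten past the post into the planing bay

### The arm

A 6-joint arm with a two-finger parallel gripper is mounted at the origin on the work surface. World frame = base frame: x ahead of the robot, y to its left, z up, the work surface at z = 0. Lengths are in m, angles in rad, forces in N, time in s.
With the tool pointing down it reaches from about 0.275 to 0.85 m from the base axis. Payload 5.2 kg.
Tool frame: the origin (TCP) lies between the finger pads; the fingertips stand 8 mm ahead of it and the grasp point (between the pads) lies 11 mm behind it (manip.nose_length is the distance from the TCP to the fingertips, in m); z points along the fingers, y is the line along which they close (so a half turn about z gives the same grasp; the last joint's range is limited). The gripper opens to 85 mm and grips with 20 to 120 N. Pads are 22 mm wide; open, the fingers measure 114 mm over their backs; the gripper's body (76 mm by 85 mm) begins 54 mm behind the grasp point. The pads swing forward as they close: fully open they stand 13 mm farther back than shut.
Start: joints at [0.903, 0.259, 1.535, -0, 1.348, -0.203], TCP at [0.247, 0.492, 0.239] pointing down, gripper open.
Joint ranges: [-3.14, 3.14], [-0.91, 2.08], [0.19, 2.58], [-1.22, 4.36], [0.22, 2.71], [-3.12, 3.12]. Speed limits (rad/s): [2.57, 2.57, 3.14, 3.14, 3.14, 3.14].

### API

Orientations are given as a unit quaternion [x, y, z, w].
In Python, from station import manip, optics gives the robot as it stands. The module is installed in compiled form; this text tells all that it offers.
- The arm moves only by the tool step_arm, never from a script. Its argument "rows" is a list of rows, each an object of numbers: "dx", "dy", "dz": the shift along the world's x, y, z in units of 50 mm (1.0 is 50 mm); "wx", "wy", "wz": the turn, a rotation vector about the world's x, y, z in units of 5 degrees (1.0 is 5 degrees); "jaw": the opening in per cent of the stroke, from 0 (shut) to 100 (fully open). In form: [{"dx": .., "dy": .., "dz": .., "wx": .., "wy": .., "wz": .., "jaw": ..}, ...]. A call has 1 to 20 rows; each row is the pose to reach, as a shift and turn from the pose commanded when the call began; what a row does not reach only later rows make up. A row lasts 1/8 s, in which the tool goes at most 62.5 mm and 10.7 degrees, less where a joint would pass 70% of its speed; a pose out of reach is approached as far as the arm can. A call with a gripper value outside its range is refused whole. The fingers move at their own pace and stop on an object; "newtons" is the grip in N (left out, the last holds). Time passes only in rows, so rows that repeat a pose let the fingers close. It gives the time, the measured TCP pose, the force, the opening and the grip force at its end, in the units of the state.
- manip.state(): the state, without advancing time (a new reading comes with each control period).
- optics.capture(name): name is "side" or "top"; returns (picture, depth): 400x640x3 uint8, blue, green, red; 400x640 float32, m along the optical axis (not along the pixel's ray), 0 where there is no reading.
- optics.camera_model(name): a dict with "K" (3x3 intrinsics, pixels), "world_to_cam" (4x4, takes a point from world to camera coordinates). Camera axes: x right, y down, z forward; pixel columns grow to the right and rows downward; lengths in m; the calibration is good to about 2 mm. A picture is of the moment at which its call begins. camera_model takes no time and is no camera call.
- manip.sign_off(): hands the job in; it is judged then, once.
Trained networks look in the newest picture that a camera, given by its name, has taken for a name from the list of things; names that differ only in an ending like _2 or _b are one class to them, and where a whole thing is asked for, a point or a joint stands for the part that bears it (a point fixed in the world has none). Each returns a list of dicts, best first, with "score" (0 to 1); they miss things now and then, are a little off and sometimes report something else, mostly with a low value. They report only what shows in the picture. A call takes as long as a camera call.
- optics.find_in(camera, name): "point" ([column, row] in pixels, amid what is visible of it).
- optics.regions_of(camera, name): "mask" (400x640 bool, what is visible of it) and "point" ([column, row] in pixels, amid what is visible of it).
- optics.spot_point(camera, name): "point" ([column, row] in pixels: a listed point, or the origin of a listed thing).
The state is a dict: "time_s": time; "joints": joint angles; "qd": joint speeds; "tau": joint torques, N m; "tcp_pos": TCP position; "tool_rot": TCP orientation; "wrist_force": force on the tool from outside, world axes, zero at the start; "ft_torque": the same for the moment, N m; "width": finger opening in m; "gripper_force": force on a finger pad.
Only numpy, scipy, OpenCV 4.12 (cv2) and the standard library are available. Lean on these libraries where they do the work, as an engineer would, in place of code of your own. Each camera call takes 0.05 s, during which the arm holds its last target. There are 200 camera calls.

### The job

Load the loose batten lying on the planing board into the bay for planing: push one end of it in behind the post, then push the other end round so that the whole batten lies between the two end cleats, flat against the fence along its full length. Push it along the board with the fingers, do not lift it, and leave all the other things where they are.

Things in the scene. Friction and masses are not known exactly. Their poses are not given: they have to be found in the camera images.
- board: planing board: dark film-faced plywood screwed to the table, 340 (its x, away from the robot) x 700 (its y, to the robot's left) x 12 thick, fixed, turned up to 7 degrees. Origin: centre of its underside, z up. Its top is level (an aluminium T-track is let in flush). Along its far side runs a wooden fence, 28 high and 28 thick, its face towards the robot at x = +115
- bay (a point): foot of the fence's face at the middle of the bay, level with the board's top; board's axes (x into the fence, y along it to the left). The bay is the pocket before the fence between two end cleats: 325 long, floor level with the board, open towards the robot
- cleat_left (a point): foot of the left end cleat's inner face, where it meets the fence's face (y = +162.5 from point bay). Each cleat is a wooden block 28 high, 30 wide, standing out 32 from the fence's face towards the robot
- cleat_right (a point): the same point of the right end cleat (y = -162.5 from point bay)
- post: T-track stop: a round aluminium post with a dark cap, 20 in diameter, 40 high, fixed in the track before the left half of the bay, 65 to 100 left of the bay's middle (differs from start to start); 50 clear between it and the fence's face. Origin: centre of its foot, on the board's top; board's axes
- batten: the pine batten to load: a loose straight bar 280 long (its y), 30 wide (its x) and 24 high, about 100 g, lying on the planing board in front of the bay, more to the right. Origin: centre of its underside; y points to its left end, x away from the robot
- batten_left (a point): centre of the face of the batten's left end, at half its height (12 above its underside)
- batten_right (a point): centre of the face of the batten's right end, at half its height
- plane: a cast iron block plane, 160 x 50 x 65, parked on the left front part of the planing board; loose, to be left alone. Origin on its underside
- bamboo_ring: a sawn ring of bamboo, 48 across and 30 high, standing on the planing board in front of the post and to its left; loose, to be left alone. Origin on its underside
- offcut: a pine offcut, 45 x 75 x 24, lying on the far right corner of the planing board, outside the bay; loose, to be left alone. Origin on its underside
- hammer: a hammer lying on the table to the right of the planing board; loose, to be left alone. Origin on its underside
- glue: a white glue bottle, 56 across and 160 high, standing on the far left corner of the planing board, outside the bay; loose, to be left alone. Origin on its underside
- spare_batten: a second, shorter pine batten (240 long) lying on the table to the left of the planing board, off the board; loose, to be left alone. Origin on its underside

How it is judged:
On the way:
1. one end of the batten is tucked in behind the post, between it and the fence (((y of batten_left in the frame of post above 0.01 m and x of batten_left in the frame of post above 0.012 m) or (y of batten_right in the frame of post above 0.01 m and x of batten_right in the frame of post above 0.012 m))), for 0.1 s.
At the end, for the whole second after the job is handed in: the batten lies at rest flat on the board, wholly between the two end cleats (between post and fence at its left), its back face within 5 mm of the fence at mid-length and parallel to it within 2 degrees (x of batten in the frame of bay above -0.02 m and angle between the y axis of batten and the y axis of board, either way round below 0.035 rad and y of batten in the frame of bay between -0.0245 and 0.0245 m and z of batten in the frame of bay below 0.004 m and angle between batten's own z axis and vertical below 0.05 rad and linear speed of batten below 0.01 m/s and angular speed of batten below 0.05 rad/s); the robot touches nothing.
It fails at once if the batten is lifted more than 12 mm off the board or tipped by more than 15 degrees (z of batten in the frame of bay above 0.012 m or angle between batten's own z axis and vertical above 0.26 rad).
It fails at once if another thing is moved by more than 20 mm (distance of any of plane, bamboo_ring, offcut, hammer, glue, spare_batten from where it was at the start of the episode above 0.02 m).
It also fails if it takes over 64 s, if anything falls off the work surface, if the arm or the gripper's body presses on something with over 40 N, if the wrist force passes 120 N, or if a joint passes its speed limit or range.

## Working session

There is one attempt and no reset: what is moved stays moved. The work goes in short steps, Python scripts to look and compute and a tool call to move; the robot and the scene stay as the last step left them, time stands still between calls to the robot, and variables do not carry over. Pictures are saved under pics/ and viewed, at most 10 in all, crops included, and the job is handed in when it is done.

Besides the shell and the picture viewer there is one more tool, called after ">>>" by a JSON object that holds its "api" and its "payload", one argument or row to a line. step_arm: Moves the arm, as the interface text tells. Its arguments: {"type":"object","properties":{"rows":{"type":"array","items":{"type":"object","properties":{"dx":{"type":"number"},"dy":{"type":"number"},"dz":{"type":"number"},"wx":{"type":"number"},"wy":{"type":"number"},"wz":{"type":"number"},"jaw":{"type":"number"}}}},"newtons":{"type":"number"}},"required":["rows"]}

```bash
mkdir -p pics; cat > h.py <<'E'
import numpy as np, cv2
from station import manip, optics
def proj_plane(cam,px,z):
    m=optics.camera_model(cam);K=np.array(m["K"]);T=np.array(m["world_to_cam"])
    R=T[:3,:3];c=-R.T@T[:3,3];d=R.T@np.linalg.inv(K)@np.array([px[0],px[1],1.])
    return c+d*(z-c[2])/d[2]
def cloud(cam,depth):
    m=optics.camera_model(cam);K=np.array(m["K"]);T=np.array(m["world_to_cam"])
    v,u=np.indices(depth.shape);P=np.stack([(u-K[0,2])/K[0,0]*depth,(v-K[1,2])/K[1,1]*depth,depth],-1)
    return (P-T[:3,3])@T[:3,:3]
def pix(cam,p):
    m=optics.camera_model(cam);q=np.array(m["K"])@(np.array(m["world_to_cam"])@np.r_[p,1])[:3];return q[:2]/q[2]
E
python3 - <<'E'
from h import *
np.set_printoptions(precision=4,suppress=True)
for c in("top","side"):
    im,d=optics.capture(c);cv2.imwrite(f"pics/{c}0.png",im);np.save(f"{c}0.npy",d)
C=cloud("top",np.load("top0.npy"))
for n,z in (("bay",.012),("cleat_left",.012),("cleat_right",.012),("post",.012),("batten",.012),("batten_left",.024),("batten_right",.024),("bamboo_ring",.012),("plane",.012),("board",0)):
    for r in optics.spot_point("top",n)[:2]: print(n,round(r["score"],2),np.round(r["point"],1),proj_plane("top",r["point"],z)[:2])
for n in("batten","post","bamboo_ring","plane"):
    for r in optics.regions_of("top",n)[:2]:
        m=r["mask"];P=C[m];z=np.percentile(P[:,2],[10,50,90]);Q=P[P[:,2]>z[1]-.006]
        b=cv2.minAreaRect((Q[:,:2]*1000).astype(np.float32));print(n,round(r["score"],2),m.sum(),z,b)
E
```

```text
bay 0.77 [291.5 183.7] [0.6237 0.0913]
cleat_left 0.88 [237.8 193.7] [0.5954 0.2612]
cleat_left 0.73 [263.9 263.6] [0.3756 0.1773]
cleat_right 0.61 [340.6 178.1] [ 0.6381 -0.0657]
post 0.37 [260.3 208. ] [0.5476 0.1897]
batten 0.77 [340.5 222.4] [ 0.4955 -0.06  ]
batten 0.52 [309.9 222. ] [0.4993 0.0352]
batten_left 0.87 [292.7 231.5] [0.4696 0.0881]
batten_right 0.86 [384.7 213.9] [ 0.5167 -0.1971]
batten_right 0.6 [479.8 214.5] [ 0.5072 -0.492 ]
bamboo_ring 0.41 [263.6 267.1] [0.3652 0.1782]
plane 0.82 [221.3 258.2] [0.3953 0.3069]
plane 0.7 [292.2 186.7] [0.6138 0.0891]
board 0.68 [309.3 221.4] [0.503  0.0373]
board 0.5 [169.3 235.5] [0.4702 0.4739]
batten 0.74 1021 [0.0182 0.0352 0.0381] ((486.9499206542969, -50.22041320800781), (160.41342163085938, 283.00408935546875), 39.51115417480469)
post 0.52 56 [0.018  0.0499 0.0543] ((545.9273071289062, 180.97035217285156), (18.00612449645996, 17.06410789489746), 43.11824417114258)
bamboo_ring 0.51 85 [0.0151 0.0395 0.044 ] ((360.20513916015625, 104.75041198730469), (197.32603454589844, 33.17399215698242), 84.9766845703125)
plane 0.9 946 [0.019  0.0359 0.0674] ((351.257568359375, 188.07766723632812), (343.3084411621094, 114.10511779785156), 66.47187042236328)
```

View pics/top0.png

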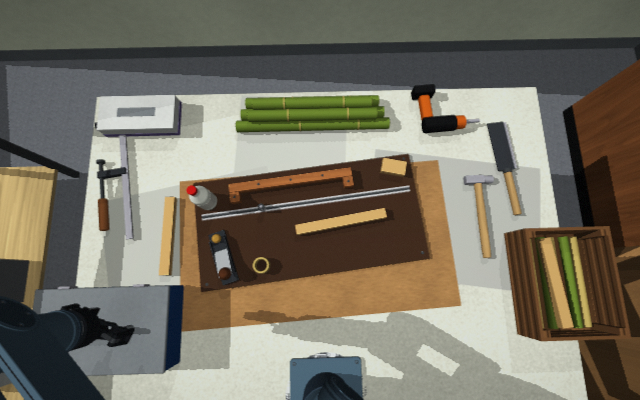

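The top view shows the fence at (229,190)–(353,175), the batten at (295,229)–(387,214), the post near (263,208), the ring at (261,265) and the plane at (221,257). Next I refine the board and batten poses.

```bash
cat >> h.py <<'E'
def fit_batten(im,d,near=None):
    """pine-coloured blob on the board -> rect on plane z=.036"""
    C=cloud("top",d);hsv=cv2.cvtColor(im,cv2.COLOR_BGR2HSV)
    m=((hsv[...,2]>120)&(hsv[...,0]>10)&(hsv[...,0]<28)&(hsv[...,1]>50)&(C[...,2]>.025)&(C[...,2]<.05)).astype(np.uint8)
    n,l,s,_=cv2.connectedComponentsWithStats(m);out=[]
    for i in range(1,n):
        if s[i,4]<150: continue
        v,u=np.nonzero(l==i);P=np.array([proj_plane("top",(a,b),.036)[:2] for a,b in zip(u,v)])
        out.append((s[i,4],cv2.minAreaRect((P*1000).astype(np.float32))))
    return out
E
python3 - <<'E'
from h import *
np.set_printoptions(precision=4,suppress=True)
im=cv2.imread("pics/top0.png");d=np.load("top0.npy")
for o in fit_batten(im,d):print(o)
C=cloud("top",d)
F=C[(C[...,2]>.034)&(C[...,2]<.048)&(C[...,0]>.57)&(C[...,0]<.68)&(C[...,1]>-.09)&(C[...,1]<.29)]
hsv=cv2.cvtColor(im,cv2.COLOR_BGR2HSV)
print(len(F),cv2.minAreaRect((F[:,:2]*1000).astype(np.float32)))
B=C[(C[...,0]>.4)&(C[...,0]<.44)&(abs(C[...,1])<.1)];print("board z",np.median(B[:,2]))
s=manip.state();print(s["tcp_pos"],s["tool_rot"],s["width"],manip.nose_length)
from scipy.spatial.transform import Rotation as R;print(R.from_quat(s["tool_rot"]).as_matrix())
print("post px top", pix("top",[.5476,.1897,.012]),pix("top",[.5476,.1897,.052]))
for c in("side",):
    for n,z in (("bay",.012),("cleat_left",.012),("cleat_right",.012),("post",.012),("batten_left",.024),("batten_right",.024)):
        for r in optics.spot_point(c,n)[:1]: print(n,round(r["score"],2),np.round(r["point"],1),proj_plane(c,r["point"],z)[:2])
x,y,w,h=180,140,260,160
cv2.imwrite("pics/crop0.png",cv2.resize(im[y:y+h,x:x+w],None,fx=3,fy=3,interpolation=cv2.INTER_CUBIC))
E
```

```text
Traceback (most recent call last):
  File "h.py", line 20, in fit_batten
    v,u=np.nonzero(l==i);P=np.array([proj_plane("top",(a,b),.036)[:2] for a,b in zip(u,v)])
                                     ~~~~~~~~~~^^^^^^^^^^^^^^^^^^
  File "h.py", line 4, in proj_plane
    m=optics.camera_model(cam);K=np.array(m["K"]);T=np.array(m["world_to_cam"])
ValueError: time passes only in moves, steps and waits
```

View pics/side0.png

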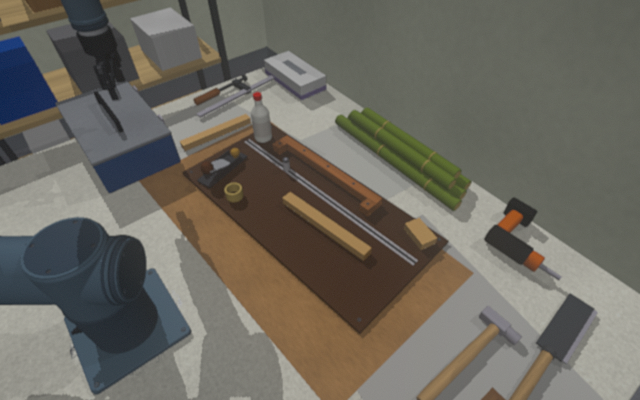

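The side view shows the batten at (285,200)–(370,250), the post at (286,163), the fence at (280,145)–(380,205) and the ring at (233,192). The repeated camera_model calls raised an error, so I'll cache the model.

View pics/crop0.png

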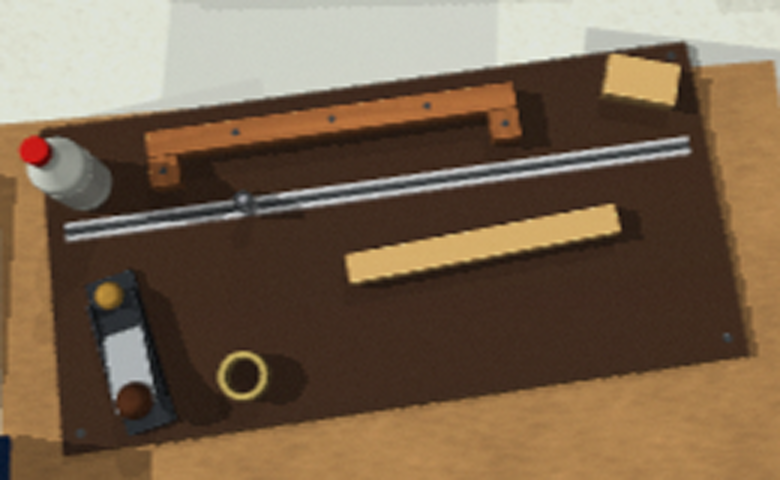

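The crop shows the fence's corners, the cleats, the T-track and the post's cap at (243,203). I'll fit the board frame to those corners.

```bash
python3 - <<'E'
from h import *
np.set_printoptions(precision=4,suppress=True)
f=lambda c,z:proj_plane("top",((c[0]+.5)/3-.5+180,(c[1]+.5)/3-.5+140),z)[:2]
px=[(145,133),(514,84),(522,135),(491,142),(487,112),(178,155),(150,187),(180,182)]
M=np.array([(.028,.1925),(.028,-.1925),(-.032,-.1925),(-.032,-.1625),(0,-.1625),(0,.1625),(-.032,.1925),(-.032,.1625)])
W=np.array([f(p,.040) for p in px])
a=M-M.mean(0);b=W-W.mean(0);th=np.arctan2((a[:,0]*b[:,1]-a[:,1]*b[:,0]).sum(),(a*b).sum())
R=np.array([[np.cos(th),-np.sin(th)],[np.sin(th),np.cos(th)]]);t=W.mean(0)-R@M.mean(0)
print("yaw",np.degrees(th),"bay",t,"\nres",W-(M@R.T+t))
tb=lambda p:(np.array(p)-t)@R
print("post cap",tb(f((243,203),.052)),"depth",tb((.5459,.181)),"side",tb((.548,.188)),"track",tb(f((65,233),.012)),tb(f((690,146),.012)))
print("ring",tb((.36,.178)),"batten c",tb((.498,-.060)), "rel",9.39-np.degrees(th))
np.savez("bay.npz",th=th,t=t)
E
```

```text
yaw 6.4719508634300995 bay [0.616  0.0915] 
res [[-0.0015 -0.0001]
 [-0.0019 -0.0011]
 [ 0.0026 -0.0002]
 [-0.0007  0.0023]
 [-0.0003  0.0016]
 [-0.0013 -0.0017]
 [ 0.001  -0.    ]
 [ 0.002  -0.0007]]
post cap [-0.0632  0.0984] depth [-0.0595  0.0968] side [-0.0566  0.1035] track [-0.0608  0.2901] [-0.0593 -0.3712]
ring [-0.2446  0.1148] batten c [-0.1343 -0.1373] rel 2.918049136569901
```

>>> {"api": "step_arm", "payload": {
  "rows": [
    {"dx": 0.8,"dy": -1.2,"dz": -0.3,"wz": 0.7,"jaw": 0},
    {"dx": 1.2,"dy": -2.4,"dz": -0.6,"wz": 1.4,"jaw": 0},
    {"dx": 1.6,"dy": -3.6,"dz": -1,"wz": 2,"jaw": 0},
    {"dx": 2,"dy": -4.8,"dz": -1.4,"wz": 2.7,"jaw": 0},
    {"dx": 2.5,"dy": -6,"dz": -1.8,"wz": 3.42,"jaw": 0},
    {"dx": 3,"dy": -7.2,"dz": -2,"wz": 3.42,"jaw": 0},
    {"dx": 3.4,"dy": -8.4,"dz": -2,"wz": 3.42,"jaw": 0},
    {"dx": 3.7,"dy": -9.6,"dz": -2,"wz": 3.42,"jaw": 0},
    {"dx": 3.99,"dy": -10.87,"dz": -2,"wz": 3.42,"jaw": 0},
    {"dx": 3.99,"dy": -10.87,"dz": -2,"wz": 3.42,"jaw": 0},
    {"dx": 3.99,"dy": -10.87,"dz": -2,"wz": 3.42,"jaw": 0},
    {"dx": 3.99,"dy": -10.87,"dz": -3,"wz": 3.42,"jaw": 0},
    {"dx": 3.99,"dy": -10.87,"dz": -4,"wz": 3.42,"jaw": 0},
    {"dx": 3.99,"dy": -10.87,"dz": -4.28,"wz": 3.42,"jaw": 0},
    {"dx": 3.99,"dy": -10.87,"dz": -4.28,"wz": 3.42,"jaw": 0}
  ]
}}

```text
schema error: expected keys dx, dy, dz, wx, wy, wz, jaw
```

>>> {"api": "step_arm", "payload": {
  "rows": [
    {"dx": 0.8,"dy": -1.2,"dz": -0.3,"wx": 0,"wy": 0,"wz": 0.7,"jaw": 0},
    {"dx": 1.2,"dy": -2.4,"dz": -0.6,"wx": 0,"wy": 0,"wz": 1.4,"jaw": 0},
    {"dx": 1.6,"dy": -3.6,"dz": -1,"wx": 0,"wy": 0,"wz": 2,"jaw": 0},
    {"dx": 2,"dy": -4.8,"dz": -1.4,"wx": 0,"wy": 0,"wz": 2.7,"jaw": 0},
    {"dx": 2.5,"dy": -6,"dz": -1.8,"wx": 0,"wy": 0,"wz": 3.42,"jaw": 0},
    {"dx": 3,"dy": -7.2,"dz": -2,"wx": 0,"wy": 0,"wz": 3.42,"jaw": 0},
    {"dx": 3.4,"dy": -8.4,"dz": -2,"wx": 0,"wy": 0,"wz": 3.42,"jaw": 0},
    {"dx": 3.7,"dy": -9.6,"dz": -2,"wx": 0,"wy": 0,"wz": 3.42,"jaw": 0},
    {"dx": 3.99,"dy": -10.87,"dz": -2,"wx": 0,"wy": 0,"wz": 3.42,"jaw": 0},
    {"dx": 3.99,"dy": -10.87,"dz": -2,"wx": 0,"wy": 0,"wz": 3.42,"jaw": 0},
    {"dx": 3.99,"dy": -10.87,"dz": -2,"wx": 0,"wy": 0,"wz": 3.42,"jaw": 0},
    {"dx": 3.99,"dy": -10.87,"dz": -3,"wx": 0,"wy": 0,"wz": 3.42,"jaw": 0},
    {"dx": 3.99,"dy": -10.87,"dz": -4,"wx": 0,"wy": 0,"wz": 3.42,"jaw": 0},
    {"dx": 3.99,"dy": -10.87,"dz": -4.28,"wx": 0,"wy": 0,"wz": 3.42,"jaw": 0},
    {"dx": 3.99,"dy": -10.87,"dz": -4.28,"wx": 0,"wy": 0,"wz": 3.42,"jaw": 0}
  ]
}}

```text
time_s: 2.98
tcp_pos: [0.4457, -0.051, 0.0252]
tool_rot: [0.083, 0.997, 0.0, -0.001]
wrist_force: [0.5, 0.9, 0.3]
width: -0.0005
gripper_force: 0.0
```

>>> {"api": "step_arm", "payload": {
  "rows": [
    {"dx": 0.15,"dy": 0.02,"dz": 0,"wx": 0,"wy": 0,"wz": 0,"jaw": 0},
    {"dx": 0.3,"dy": 0.03,"dz": 0,"wx": 0,"wy": 0,"wz": 0,"jaw": 0},
    {"dx": 0.42,"dy": 0.05,"dz": 0,"wx": 0,"wy": 0,"wz": 0,"jaw": 0},
    {"dx": 0.54,"dy": 0.06,"dz": 0,"wx": 0,"wy": 0,"wz": 0,"jaw": 0},
    {"dx": 0.66,"dy": 0.075,"dz": 0,"wx": 0,"wy": 0,"wz": 0,"jaw": 0},
    {"dx": 0.78,"dy": 0.09,"dz": 0,"wx": 0,"wy": 0,"wz": 0,"jaw": 0},
    {"dx": 0.9,"dy": 0.1,"dz": 0,"wx": 0,"wy": 0,"wz": 0,"jaw": 0},
    {"dx": 1.02,"dy": 0.115,"dz": 0,"wx": 0,"wy": 0,"wz": 0,"jaw": 0},
    {"dx": 1.14,"dy": 0.13,"dz": 0,"wx": 0,"wy": 0,"wz": 0,"jaw": 0},
    {"dx": 1.26,"dy": 0.14,"dz": 0,"wx": 0,"wy": 0,"wz": 0,"jaw": 0},
    {"dx": 1.38,"dy": 0.155,"dz": 0,"wx": 0,"wy": 0,"wz": 0,"jaw": 0},
    {"dx": 1.5,"dy": 0.17,"dz": 0,"wx": 0,"wy": 0,"wz": 0,"jaw": 0},
    {"dx": 1.5,"dy": 0.17,"dz": 0,"wx": 0,"wy": 0,"wz": 0,"jaw": 0}
  ]
}}

```text
time_s: 4.6
tcp_pos: [0.5219, -0.0434, 0.0254]
tool_rot: [0.083, 0.997, -0.0, 0.001]
wrist_force: [0.2, -0.1, 0.1]
width: -0.0001
gripper_force: 0.0
```

```bash
cat > look.py <<'E'
from h import *
import sys
np.set_printoptions(precision=4,suppress=True)
b=np.load("bay.npz");th=float(b["th"]);t=b["t"];R=np.array([[np.cos(th),-np.sin(th)],[np.sin(th),np.cos(th)]])
tb=lambda p:(np.array(p)-t)@R
im,d=optics.capture("top")
for n,o in fit_batten(im,d):
    c=tb(np.array(o[0])/1000)
    if -.3<c[0]<.02 and abs(c[1])<.2: print("blob",n,"c",c,"size",np.round(o[1]),"ang",round(o[2],1))
for cam,z in(("top",.024),("side",.024)):
    if cam=="side": ims,_=optics.capture("side")
    E={}
    for n in("batten_left","batten_right"):
        for r in optics.spot_point(cam,n)[:2]:
            p=tb(proj_plane(cam,r["point"],z)[:2])
            if abs(p[0]+.1)<.15 and abs(p[1])<.33: E[n]=p;print(cam,n,round(r["score"],2),p);break
    if len(E)==2:
        v=E["batten_left"]-E["batten_right"];print(cam,"theta",np.arctan2(v[0],v[1]),"len",np.hypot(*v),"c",(E["batten_left"]+E["batten_right"])/2)
s=manip.state();print("t",s["time_s"],"tcp",tb(s["tcp_pos"][:2]),s["tcp_pos"],s["wrist_force"])
v=np.hstack([cv2.resize(im[140:290,190:430],(400,250)),cv2.resize(ims[100:300,180:500],(400,250))])
cv2.imwrite(f"pics/{sys.argv[1]}.png",v)
E
python3 look.py l1
```

```text
blob 723 c [0.0098 0.0574] size [ 40. 269.] ang 7.0
top batten_left 0.65 [-0.0817  0.0096]
top batten_right 0.77 [-0.0882 -0.2769]
top theta 0.02267477880231724 len 0.28655640334574667 c [-0.0849 -0.1337]
side batten_left 0.79 [-0.0799  0.0052]
side batten_right 0.65 [-0.0876 -0.2708]
side theta 0.02786629571210557 len 0.2760970111042818 c [-0.0837 -0.1328]
t 4.9 tcp [-0.1096 -0.1233] [ 0.5209 -0.0433  0.0253] [-0.9438  0.0382  0.318 ]
```

View pics/l1.png

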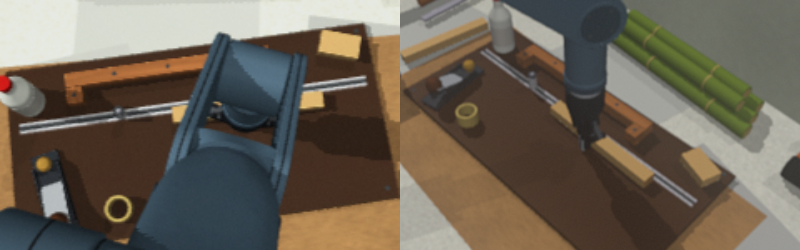

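After the first push the batten is at c≈(-84,-133) mm in the bay frame and nearly parallel to the fence, with its left end at pane pixel (175,115). Next I push near its left end to turn it.

>>> {"api": "step_arm", "payload": {
  "rows": [
    {"dx": -0.5,"dy": -0.06,"dz": 0,"wx": 0,"wy": 0,"wz": 0,"jaw": 0},
    {"dx": -0.6,"dy": 0.8,"dz": 0,"wx": 0,"wy": 0,"wz": 0,"jaw": 0},
    {"dx": -0.7,"dy": 1.73,"dz": 0,"wx": 0,"wy": 0,"wz": 0,"jaw": 0},
    {"dx": -0.7,"dy": 1.73,"dz": 0,"wx": 0,"wy": 0,"wz": 0,"jaw": 0},
    {"dx": -0.5,"dy": 1.75,"dz": 0,"wx": 0,"wy": 0,"wz": 0,"jaw": 0},
    {"dx": -0.3,"dy": 1.78,"dz": 0,"wx": 0,"wy": 0,"wz": 0,"jaw": 0},
    {"dx": -0.18,"dy": 1.79,"dz": 0,"wx": 0,"wy": 0,"wz": 0,"jaw": 0},
    {"dx": -0.07,"dy": 1.8,"dz": 0,"wx": 0,"wy": 0,"wz": 0,"jaw": 0},
    {"dx": 0.04,"dy": 1.82,"dz": 0,"wx": 0,"wy": 0,"wz": 0,"jaw": 0},
    {"dx": 0.15,"dy": 1.83,"dz": 0,"wx": 0,"wy": 0,"wz": 0,"jaw": 0},
    {"dx": 0.26,"dy": 1.84,"dz": 0,"wx": 0,"wy": 0,"wz": 0,"jaw": 0},
    {"dx": 0.37,"dy": 1.85,"dz": 0,"wx": 0,"wy": 0,"wz": 0,"jaw": 0},
    {"dx": 0.48,"dy": 1.87,"dz": 0,"wx": 0,"wy": 0,"wz": 0,"jaw": 0},
    {"dx": 0.58,"dy": 1.88,"dz": 0,"wx": 0,"wy": 0,"wz": 0,"jaw": 0},
    {"dx": 0.58,"dy": 1.88,"dz": 0,"wx": 0,"wy": 0,"wz": 0,"jaw": 0}
  ]
}}

```text
time_s: 6.78
tcp_pos: [0.5505, 0.0507, 0.0253]
tool_rot: [0.083, 0.997, 0.0, 0.0]
wrist_force: [0.3, 0.2, 0.2]
width: -0.0001
gripper_force: 0.0
```

```bash
python3 look.py l2
```

```text
blob 286 c [ 0.0036 -0.1551] size [81. 55.] ang 88.5
blob 286 c [0.0091 0.1393] size [ 40. 105.] ang 7.0
blob 549 c [-0.0746 -0.1852] size [182.  30.] ang 84.0
top batten_right 0.86 [-0.0982 -0.2638]
side batten_left 0.6 [-0.04   -0.0066]
side batten_right 0.59 [-0.0944 -0.2713]
side theta 0.20257996597202987 len 0.2703040110081696 c [-0.0672 -0.1389]
t 7.075 tcp [-0.0703 -0.0332] [0.5499 0.0506 0.0254] [0.1211 0.5486 0.066 ]
```

The batten is now at c≈(-64,-137) mm with θ≈0.22 rad, left end towards the gap. I go round to its right end and push it along.

>>> {"api": "step_arm", "payload": {
  "rows": [
    {"dx": -0.7,"dy": -0.08,"dz": 0,"wx": 0,"wy": 0,"wz": 0.2,"jaw": 0},
    {"dx": -1.39,"dy": -0.16,"dz": 0,"wx": 0,"wy": 0,"wz": 0.7,"jaw": 0},
    {"dx": -1.39,"dy": -0.16,"dz": 0,"wx": 0,"wy": 0,"wz": 0.7,"jaw": 0},
    {"dx": -1.2,"dy": -1.3,"dz": 0,"wx": 0,"wy": 0,"wz": 0.7,"jaw": 0},
    {"dx": -1.1,"dy": -2.4,"dz": 0,"wx": 0,"wy": 0,"wz": 0.7,"jaw": 0},
    {"dx": -0.95,"dy": -3.6,"dz": 0,"wx": 0,"wy": 0,"wz": 0.7,"jaw": 0},
    {"dx": -0.85,"dy": -4.8,"dz": 0,"wx": 0,"wy": 0,"wz": 0.7,"jaw": 0},
    {"dx": -0.76,"dy": -5.76,"dz": 0,"wx": 0,"wy": 0,"wz": 0.7,"jaw": 0},
    {"dx": -0.76,"dy": -5.76,"dz": 0,"wx": 0,"wy": 0,"wz": 0.7,"jaw": 0},
    {"dx": 0.1,"dy": -5.66,"dz": 0,"wx": 0,"wy": 0,"wz": 0.7,"jaw": 0},
    {"dx": 0.1,"dy": -5.66,"dz": 0,"wx": 0,"wy": 0,"wz": 0.7,"jaw": 0},
    {"dx": 0.07,"dy": -5.4,"dz": 0,"wx": 0,"wy": 0,"wz": 0.7,"jaw": 0},
    {"dx": 0.05,"dy": -5.15,"dz": 0,"wx": 0,"wy": 0,"wz": 0.7,"jaw": 0},
    {"dx": 0.03,"dy": -4.9,"dz": 0,"wx": 0,"wy": 0,"wz": 0.7,"jaw": 0},
    {"dx": 0.01,"dy": -4.7,"dz": 0,"wx": 0,"wy": 0,"wz": 0.7,"jaw": 0},
    {"dx": -0.01,"dy": -4.5,"dz": 0,"wx": 0,"wy": 0,"wz": 0.7,"jaw": 0},
    {"dx": -0.03,"dy": -4.3,"dz": 0,"wx": 0,"wy": 0,"wz": 0.7,"jaw": 0},
    {"dx": -0.05,"dy": -4.1,"dz": 0,"wx": 0,"wy": 0,"wz": 0.7,"jaw": 0},
    {"dx": -0.07,"dy": -3.9,"dz": 0,"wx": 0,"wy": 0,"wz": 0.7,"jaw": 0},
    {"dx": -0.07,"dy": -3.77,"dz": 0,"wx": 0,"wy": 0,"wz": 0.7,"jaw": 0}
  ]
}}

```text
time_s: 9.57
tcp_pos: [0.5465, -0.1373, 0.0254]
tool_rot: [0.052, 0.999, -0.0, 0.0]
wrist_force: [0.2, -0.5, 0.6]
width: -0.0
gripper_force: 0.5
```

```bash
python3 look.py l3
```

```text
blob 1092 c [ 0.0019 -0.0002] size [ 57. 384.] ang 6.4
blob 675 c [-0.0483 -0.041 ] size [216.  32.] ang 81.6
top batten_left 0.68 [-0.0202  0.0666]
side batten_left 0.76 [-0.0173  0.0574]
side batten_right 0.94 [-0.0929 -0.2048]
side theta 0.2809176768007594 len 0.2729013763476261 c [-0.0551 -0.0737]
t 9.875 tcp [-0.0949 -0.2202] [ 0.5465 -0.138   0.0252] [-0.8466  0.434   0.3914]
```

View pics/l3.png

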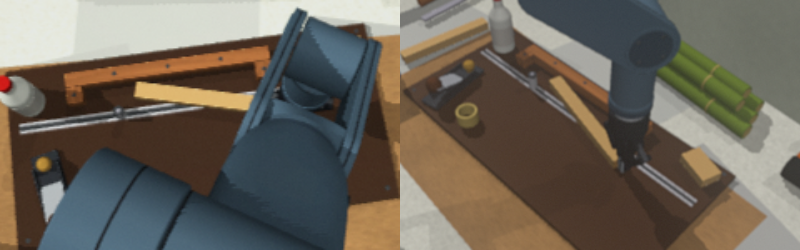

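The batten is now at θ≈0.26 with its left end at (-20,63) mm, pane pixel (137,92), in front of the gap. I keep pushing along y'.

>>> {"api": "step_arm", "payload": {
  "rows": [
    {"dx": -0.02,"dy": 0.18,"dz": 0,"wx": 0,"wy": 0,"wz": 0,"jaw": 0},
    {"dx": -0.04,"dy": 0.36,"dz": 0,"wx": 0,"wy": 0,"wz": 0,"jaw": 0},
    {"dx": -0.06,"dy": 0.54,"dz": 0,"wx": 0,"wy": 0,"wz": 0,"jaw": 0},
    {"dx": -0.08,"dy": 0.72,"dz": 0,"wx": 0,"wy": 0,"wz": 0,"jaw": 0},
    {"dx": -0.1,"dy": 0.9,"dz": 0,"wx": 0,"wy": 0,"wz": 0,"jaw": 0},
    {"dx": -0.12,"dy": 1.08,"dz": 0,"wx": 0,"wy": 0,"wz": 0,"jaw": 0},
    {"dx": -0.14,"dy": 1.26,"dz": 0,"wx": 0,"wy": 0,"wz": 0,"jaw": 0},
    {"dx": -0.16,"dy": 1.43,"dz": 0,"wx": 0,"wy": 0,"wz": 0,"jaw": 0},
    {"dx": -0.16,"dy": 1.43,"dz": 0,"wx": 0,"wy": 0,"wz": 0,"jaw": 0}
  ]
}}

```text
time_s: 11.0
tcp_pos: [0.5383, -0.0655, 0.0253]
tool_rot: [0.052, 0.999, 0.0, -0.0]
wrist_force: [-0.5, -0.6, 0.5]
width: 0.0001
gripper_force: 0.0
```

```bash
python3 look.py l4
```

```text
blob 1378 c [-0.0247  0.0462] size [108. 291.] ang 6.7
top batten_left 0.77 [-0.0149  0.1416]
side batten_left 0.67 [-0.0267  0.1223]
side batten_right 0.83 [-0.093  -0.1311]
side theta 0.25598278034574784 len 0.2619343158963137 c [-0.0598 -0.0044]
t 11.3 tcp [-0.0947 -0.1484] [ 0.5386 -0.0666  0.0253] [-0.304  -0.798  -0.6544]
```

View pics/l4.png

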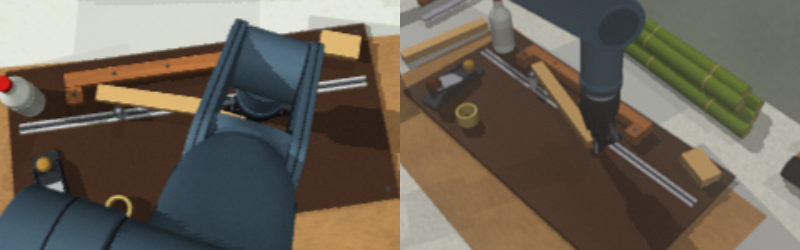

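The left end is at (-15,140) mm, behind the post at pane pixel (98,93). Now I push the right end round.

>>> {"api": "step_arm", "payload": {
  "rows": [
    {"dx": 0.07,"dy": -0.6,"dz": 0,"wx": 0,"wy": 0,"wz": 0,"jaw": 0},
    {"dx": 0.07,"dy": -0.6,"dz": 0,"wx": 0,"wy": 0,"wz": 1,"jaw": 0},
    {"dx": -0.93,"dy": -0.71,"dz": 0,"wx": 0,"wy": 0,"wz": 2.5,"jaw": 0},
    {"dx": -0.93,"dy": -0.71,"dz": 0,"wx": 0,"wy": 0,"wz": 2.5,"jaw": 0},
    {"dx": -1.02,"dy": 0.2,"dz": 0,"wx": 0,"wy": 0,"wz": 2.5,"jaw": 0},
    {"dx": -1.12,"dy": 0.98,"dz": 0,"wx": 0,"wy": 0,"wz": 2.5,"jaw": 0},
    {"dx": -1.12,"dy": 0.98,"dz": 0,"wx": 0,"wy": 0,"wz": 2.5,"jaw": 0},
    {"dx": -0.75,"dy": 1.02,"dz": 0,"wx": 0,"wy": 0,"wz": 2.5,"jaw": 0},
    {"dx": -0.6,"dy": 1.04,"dz": 0,"wx": 0,"wy": 0,"wz": 2.5,"jaw": 0},
    {"dx": -0.45,"dy": 1.055,"dz": 0,"wx": 0,"wy": 0,"wz": 2.5,"jaw": 0},
    {"dx": -0.3,"dy": 1.07,"dz": 0,"wx": 0,"wy": 0,"wz": 2.5,"jaw": 0},
    {"dx": -0.15,"dy": 1.09,"dz": 0,"wx": 0,"wy": 0,"wz": 2.5,"jaw": 0},
    {"dx": 0,"dy": 1.105,"dz": 0,"wx": 0,"wy": 0,"wz": 2.5,"jaw": 0},
    {"dx": 0.15,"dy": 1.12,"dz": 0,"wx": 0,"wy": 0,"wz": 2.5,"jaw": 0},
    {"dx": 0.3,"dy": 1.14,"dz": 0,"wx": 0,"wy": 0,"wz": 2.5,"jaw": 0},
    {"dx": 0.45,"dy": 1.155,"dz": 0,"wx": 0,"wy": 0,"wz": 2.5,"jaw": 0},
    {"dx": 0.6,"dy": 1.17,"dz": 0,"wx": 0,"wy": 0,"wz": 2.5,"jaw": 0},
    {"dx": 0.77,"dy": 1.19,"dz": 0,"wx": 0,"wy": 0,"wz": 2.5,"jaw": 0},
    {"dx": 0.77,"dy": 1.19,"dz": 0,"wx": 0,"wy": 0,"wz": 2.5,"jaw": 0}
  ]
}}

```text
time_s: 13.68
tcp_pos: [0.5779, -0.0068, 0.0253]
tool_rot: [-0.056, 0.998, -0.0, 0.0]
wrist_force: [0.5, 0.6, -0.2]
width: -0.0001
gripper_force: 0.0
```

```bash
python3 look.py l5
```

```text
blob 480 c [0.0094 0.1032] size [ 40. 177.] ang 7.0
blob 346 c [-0.0243  0.0899] size [ 31. 116.] ang 6.9
top batten_left 0.57 [-0.0283  0.156 ]
side batten_left 0.94 [-0.0307  0.1373]
side batten_right 0.97 [-0.0134 -0.1242]
side theta -0.06595420544883089 len 0.26213043405889014 c [-0.0221  0.0065]
t 13.975 tcp [-0.05   -0.0933] [ 0.5768 -0.0068  0.0253] [-0.8831  0.5092 -0.2733]
```

View pics/l5.png

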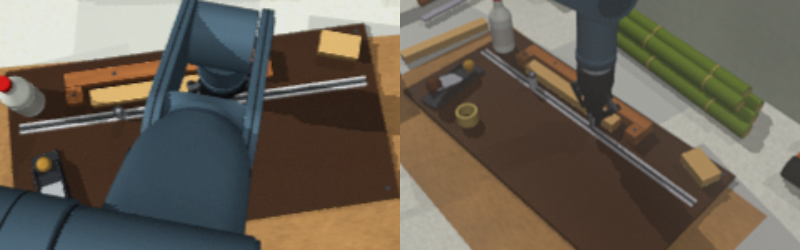

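The batten is in the bay, nearly parallel to the fence, about 9 mm short of it, with its left end at pane pixel (92,95). I now press it home at mid-length.

>>> {"api": "step_arm", "payload": {
  "rows": [
    {"dx": -0.4,"dy": -0.05,"dz": 0,"wx": 0,"wy": 0,"wz": 0,"jaw": 0},
    {"dx": -0.5,"dy": 0.9,"dz": 0,"wx": 0,"wy": 0,"wz": 0,"jaw": 0},
    {"dx": -0.63,"dy": 2.0,"dz": 0,"wx": 0,"wy": 0,"wz": 0,"jaw": 0},
    {"dx": -0.63,"dy": 2.0,"dz": 0,"wx": 0,"wy": 0,"wz": 0,"jaw": 0},
    {"dx": -0.4,"dy": 2.03,"dz": 0,"wx": 0,"wy": 0,"wz": 0,"jaw": 0},
    {"dx": -0.25,"dy": 2.04,"dz": 0,"wx": 0,"wy": 0,"wz": 0,"jaw": 0},
    {"dx": -0.17,"dy": 2.05,"dz": 0,"wx": 0,"wy": 0,"wz": 0,"jaw": 0},
    {"dx": -0.09,"dy": 2.06,"dz": 0,"wx": 0,"wy": 0,"wz": 0,"jaw": 0},
    {"dx": -0.05,"dy": 2.07,"dz": 0,"wx": 0,"wy": 0,"wz": 0,"jaw": 0},
    {"dx": -0.05,"dy": 2.07,"dz": 0,"wx": 0,"wy": 0,"wz": 0,"jaw": 0}
  ]
}}

```text
time_s: 15.22
tcp_pos: [0.5746, 0.0965, 0.0252]
tool_rot: [-0.056, 0.998, 0.0, 0.0]
wrist_force: [-0.8, -0.4, 0.1]
width: -0.0001
gripper_force: 0.1
```

>>> {"api": "step_arm", "payload": {
  "rows": [
    {"dx": 0.02,"dy": 0,"dz": 0,"wx": 0,"wy": 0,"wz": 0,"jaw": 0},
    {"dx": 0.04,"dy": 0,"dz": 0,"wx": 0,"wy": 0,"wz": 0,"jaw": 0},
    {"dx": 0.04,"dy": 0,"dz": 0,"wx": 0,"wy": 0,"wz": 0,"jaw": 0}
  ]
}}

```text
time_s: 15.6
tcp_pos: [0.5747, 0.0966, 0.0252]
tool_rot: [-0.057, 0.998, -0.0, -0.002]
wrist_force: [-6.1, -2.3, 4.0]
width: -0.0003
gripper_force: 3.2
```

It is pressed against the fence (6 N). I press the left and right parts lightly too, then withdraw and check.

>>> {"api": "step_arm", "payload": {
  "rows": [
    {"dx": -0.4,"dy": -0.05,"dz": 0,"wx": 0,"wy": 0,"wz": 0,"jaw": 0},
    {"dx": -0.5,"dy": 0.85,"dz": 0,"wx": 0,"wy": 0,"wz": 0,"jaw": 0},
    {"dx": -0.5,"dy": 0.85,"dz": 0,"wx": 0,"wy": 0,"wz": 0,"jaw": 0},
    {"dx": -0.2,"dy": 0.88,"dz": 0,"wx": 0,"wy": 0,"wz": 0,"jaw": 0},
    {"dx": -0.08,"dy": 0.89,"dz": 0,"wx": 0,"wy": 0,"wz": 0,"jaw": 0},
    {"dx": -0.08,"dy": 0.89,"dz": 0,"wx": 0,"wy": 0,"wz": 0,"jaw": 0},
    {"dx": -0.5,"dy": 0.85,"dz": 0,"wx": 0,"wy": 0,"wz": 0,"jaw": 0},
    {"dx": -0.4,"dy": -0.2,"dz": 0,"wx": 0,"wy": 0,"wz": 0,"jaw": 0},
    {"dx": -0.3,"dy": -1.2,"dz": 0,"wx": 0,"wy": 0,"wz": 0,"jaw": 0},
    {"dx": -0.16,"dy": -2.13,"dz": 0,"wx": 0,"wy": 0,"wz": 0,"jaw": 0},
    {"dx": -0.16,"dy": -2.13,"dz": 0,"wx": 0,"wy": 0,"wz": 0,"jaw": 0},
    {"dx": 0.1,"dy": -2.11,"dz": 0,"wx": 0,"wy": 0,"wz": 0,"jaw": 0},
    {"dx": 0.25,"dy": -2.09,"dz": 0,"wx": 0,"wy": 0,"wz": 0,"jaw": 0},
    {"dx": 0.25,"dy": -2.09,"dz": 0,"wx": 0,"wy": 0,"wz": 0,"jaw": 0},
    {"dx": -0.96,"dy": -2.22,"dz": 0,"wx": 0,"wy": 0,"wz": 0,"jaw": 0},
    {"dx": -0.96,"dy": -2.22,"dz": 0,"wx": 0,"wy": 0,"wz": 0,"jaw": 0},
    {"dx": -2,"dy": -3,"dz": 1,"wx": 0,"wy": 0,"wz": 0,"jaw": 0},
    {"dx": -2.6,"dy": -4,"dz": 2,"wx": 0,"wy": 0,"wz": 0,"jaw": 0},
    {"dx": -3.2,"dy": -5,"dz": 3,"wx": 0,"wy": 0,"wz": 0,"jaw": 0},
    {"dx": -3.6,"dy": -6,"dz": 3,"wx": 0,"wy": 0,"wz": 0,"jaw": 0}
  ]
}}

```text
time_s: 18.1
tcp_pos: [0.4115, -0.177, 0.1679]
tool_rot: [-0.058, 0.998, -0.002, 0.002]
wrist_force: [-0.6, -0.7, 0.2]
width: -0.0
gripper_force: 0.0
```

>>> {"api": "step_arm", "payload": {
  "rows": [
    {"dx": -0.5,"dy": -1,"dz": 0,"wx": 0,"wy": 0,"wz": 0,"jaw": 0},
    {"dx": -0.8,"dy": -2,"dz": 0,"wx": 0,"wy": 0,"wz": 0,"jaw": 0},
    {"dx": -0.8,"dy": -3,"dz": 0,"wx": 0,"wy": 0,"wz": 0,"jaw": 0},
    {"dx": -0.8,"dy": -3,"dz": 0,"wx": 0,"wy": 0,"wz": 0,"jaw": 0}
  ]
}}

```text
time_s: 18.6
tcp_pos: [0.3712, -0.3298, 0.1655]
tool_rot: [-0.055, 0.998, -0.002, 0.001]
wrist_force: [-0.5, 0.4, -0.1]
width: -0.0003
gripper_force: 0.0
```

```bash
python3 look.py l6
```

```text
blob 2013 c [-0.0005 -0.0003] size [ 61. 384.] ang 6.7
top batten_left 0.85 [-0.0179  0.1522]
top batten_right 0.69 [-0.0199 -0.1247]
top theta 0.00710064056742735 len 0.2769868716167554 c [-0.0189  0.0137]
t 18.9 tcp [-0.2909 -0.3858] [ 0.3704 -0.3246  0.1649] [ 0.3205 -0.1506  0.7949]
```

View pics/l6.png

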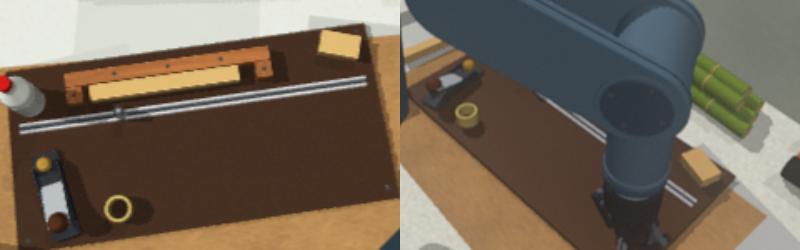

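The batten lies flat along the fence between the cleats (pane pixels (88,92)–(240,75)), with its centre about 13 mm left of the bay's middle. The ring, plane, glue and offcut have not moved, so I'm handing in.

```bash
python3 -c "
from station import manip
print(manip.sign_off())"
```

```text
the job is handed in; nothing more can be done
None
```

The job is handed in (no verdict came back): by my last measurement the batten was tucked behind the post and lies flat against the fence between the two cleats, about 13 mm left of the bay's middle, and nothing else on the board appeared to have moved.

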